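Put a veneer patch under the bridge clamp

ROBOT

A 6-joint arm with a two-finger parallel gripper is mounted at the origin on the work surface; the furniture and walls round the work are solid. World frame = base frame: x ahead of the robot, y to its left, z up, the work surface at z = 0. Lengths are in m, angles in rad, forces in N, time in s.
With the tool pointing down it reaches from about 0.4 to 0.825 m from the base axis. Payload 7 kg.
Tool frame: the origin (TCP) lies at the very end of the fingers, on their centre line; the grasp point (between the pads) lies 19 mm behind it; z points along the fingers, y is the direction in which the jaws open and shut (so a half turn about z gives the same grasp; the last joint's range is limited). The gripper opens to 88 mm and grips with 3 to 60 N. Pads are 19 mm wide; open, the fingers measure 130 mm over their backs; the gripper's body (78 mm by 193 mm) begins 47 mm behind the grasp point.
Start: joints at [-0.844, 0.359, 0.012, 0, -1.224, -0.288], TCP at [0.287, -0.611, 0.227] pointing down, gripper open.
Joint ranges: [-3.07, 3.07], [-1.43, 2.12], [-1.02, 1.25], [-3.03, 1.67], [-3.05, -0], [-3.03, 3.03]. Speed limits (rad/s): [2.39, 2.39, 3.01, 3.14, 3.14, 3.14].

INTERFACE

Orientations are given as [roll, pitch, yaw] about the fixed x, y, z axes, in that order (R = Rz(yaw) Ry(pitch) Rx(roll)).
In Python, from station import arm gives the robot as it stands.
- The arm moves only by the shell command python3 -m inch 'ROWS' [FORCE]. ROWS is text: rows parted by semicolons, each of 7 numbers parted by spaces: the closure, from 0 (fully open) to 1 (shut), then the shift along the tool's x, y, z each as a share of 300 mm, from -1 to 1, then the turn, a rotation vector about the tool's x, y, z each as a share of 60 degrees, from -1 to 1. In form: grip tx ty tz rx ry rz; .... A call has 1 to 12 rows; each row is the pose to reach, as a shift and turn from the pose commanded when the call began, along the tool's axes at that moment; what a row does not reach only later rows make up. A row lasts 1/10 s, in which the tool goes at most 50 mm and 8.59 degrees, less where a joint would pass 70% of its speed; a pose out of reach is approached as far as the arm can. A call with a number of a shift or a turn outside -1 to 1 is refused whole. A call with a gripper value outside its range is refused whole. The fingers move at their own pace and stop on an object; FORCE is the grip in N (left out, the last holds). Time passes only in rows, so rows that repeat a pose let the fingers close. It gives the time, the measured TCP pose, the force and the opening at its end, in the units of the state.
- arm.get_state(): the state, without advancing time (a new reading comes with each control period).
- arm.grab_frame(name): name is "scene" or "side" or "wrist"; returns a dict with "img" (384x512x3 uint8, red, green, blue), "range_z" (384x512 float32, m along the optical axis (not along the pixel's ray), 0 where there is no reading), "fx", "fy", "cx", "cy" (pixels), "extrinsics" (4x4, takes a point from world to camera coordinates); the wrist camera has in their place "tool_from_camera" (4x4, takes a point from camera to tool coordinates, whose origin is the TCP and whose axes are the flange's). Camera axes: x right, y up, looking along -z (the intrinsics and any distortion apply to the point x, -y, -z); pixel columns grow to the right and rows downward; lengths in m; the calibration is good to about 2 mm. A picture is of the moment at which its call begins: read the wrist's pose just before it.
- arm.job_done(): hands the job in, once; it reports no verdict.
The state is a dict: "t": time; "q": joint angles; "qd": joint speeds; "joint_efforts": joint torques, N m; "eef_pos": TCP position; "ee_rot": TCP orientation; "force": force on the tool from outside, world axes, zero at the start; "moment": the same for the moment, N m; "width": finger opening in m.
Only numpy, scipy, OpenCV 4.12 (cv2) and the standard library are available. Lean on these libraries where they do the work, as an engineer would, in place of code of your own. Each camera call takes 0.05 s, during which the arm holds its last target.

TASK

The wooden box lid has a freshly glued veneer patch in its middle. Without lifting it, push the lid flat along the board, between the guide rails and under the low bridge, until its far edge lies flush against the end stop and the patch is under the pressure pad; then push the clamp's cam lever fully down until it lies level, so that the pad presses on the patch. Keep the lid flat all the way, and leave the glue tube, tweezers, paper weight and brown bottle where they are.

Things in the scene. Friction and masses are not known exactly. Their poses are not given: they have to be found in the camera images.
- press: The bridge clamp, fixed: a plywood board 480 x 260 mm, 18 mm thick, on the bench, with an aluminium bridge across it. Origin: centre of the board's underside (board top at z = 18 mm). x runs along the 480 mm length in the direction the lid is to be pushed, y across, z up. When the lid is home its centre is at x = 100, y = 0 mm in this frame.
- bridge_bar (a point): Middle of the underside of the bridge's bar, at x = 100, y = 0 of the press and 18.5 mm above the board (4.5 mm over the lid, 3.5 over its patch). The bar is 32 mm along x, 158 mm along y, 16 mm thick, on posts that stand 61 to 79 mm either side, their foot plates out to 100 mm. On its middle a steel clevis with the lever, 50 mm wide, reaches 84 mm above the board; the raised cam stands out 28 mm towards -x.
- rail_mouth (a point): On the board, midway between the flared mouths of the two guide rails, at x = 47, y = 0 mm of the press. The rails are 8 mm high and 10 mm wide; there their inner faces are 118 mm apart, narrowing within 26 mm to the 98 mm that they keep from x = 73 to 165 mm.
- end_stop (a point): On the board, middle of the end stop's face, at x = 170, y = 0 mm of the press: a fixed strip 9 mm high, 90 mm wide, 12 mm thick, square across the board.
- lid: Small loose wooden box lid, a flat plate 140 x 90 x 14 mm, about 0.14 kg, with a square veneer patch 34 x 34 mm, 1 mm proud, at its centre. Origin: centre of its underside; x along its 140 mm length, z up. It lies on the board before the bridge, up to 0.35 rad askew and 40 mm off the middle line; its x axis points roughly along the press's x.
- pad: Pressure pad of the clamp, 40 x 40 mm, steel with a rubber face, under the middle of the bridge. Origin: centre of its rubber underside. It stands 4 to 6 mm above the patch while the lever is up; with the lever fully down it presses on the patch with about 10 N.
- cam_lever (a joint): Cam lever of the clamp, in rad: 0 fully raised (the lever leans up at 1.15 rad above level, over the far side, towards +x of the press), 1.15 fully down (lever level, pointing along +x of the press). Its angle above level is 1.15 minus the value. It begins at 0 to 0.25, has a friction of about 0.15 N m and stays where it is left; a few newtons from above near its black grip close it.
- lever_pivot (a point): Axis of the cam lever, level and along y of the press: x = 100, y = 0, 92 mm above the bench in the press's frame.
- lever_tip (a point): Middle of the lever's black grip, 85 mm from the pivot. The lever is a round steel rod of 11 mm diameter in the press's mid-plane, the grip a round handle of 17 mm diameter and 33 mm long (68 to 101 mm from the pivot).
- glue_tube: Yellow glue tube with a white cap, 38 x 105 x 24 mm, lying on the board near the far left corner (seen along the press's x). Origin: centre of its underside. Leave it alone.
- tweezers: Steel tweezers, 12 x 126 x 9 mm, lying on the board near the far right corner. Origin: centre of their underside. Leave them alone.
- weight_0: Cloth-covered dark blue paper weight with a tape handle, 48 x 76 x 35 mm, on the bench to the near right of the board. Origin: centre of its underside. Leave it alone.
- amber_tall: Brown glass bottle with a black cap, 43 mm across, 113 mm tall, on the bench left of the board. Origin: centre of its underside. Leave it alone.
Mind the look-alikes: they are no part of the job. Of the things shaped like the lid, the wooden one is meant.

How it is judged:
By the outcome, as a careful person would: the job done as asked, in the order asked, and still so for the second after the job is handed in, with the robot touching nothing.
It also fails if it takes over 72 s, if anything falls off the work surface, if the arm or the gripper's body presses on something with over 40 N, if the wrist force passes 120 N, or if a joint passes its speed limit or range.

## Working session

There is one attempt and no reset: what is moved stays moved. The work goes in short steps, Python scripts to look and compute and a shell command to move; the robot and the scene stay as the last step left them, time stands still between calls to the robot, and variables do not carry over. Pictures are saved under pics/ and viewed, and the job is handed in when it is done.

```bash
ls; mkdir -p pics; python3 - <<'E'
from station import arm
import cv2,numpy as np,pickle
s=arm.get_state();print({k:np.round(v,3) for k,v in s.items()})
d={}
for n in("scene","side","wrist"):
    f=arm.grab_frame(n);d[n]=f
    cv2.imwrite(f"pics/{n}0.png",cv2.cvtColor(f["img"],cv2.COLOR_RGB2BGR))
    print(n,f["fx"],f["fy"],f["cx"],f["cy"],[k for k in f]);print(np.round(f.get("extrinsics",f.get("tool_from_camera")),3))
pickle.dump((s,d),open("f0.pkl","wb"))
E
```

```text
pics
{'t': np.float64(0.0), 'q': array([-0.844,  0.359,  0.011, -0.   , -1.224, -0.288]), 'qd': array([-0.001,  0.001, -0.   ,  0.   ,  0.   ,  0.   ]), 'joint_efforts': array([-1.0000e-03, -5.8272e+01,  2.9306e+01,  6.9980e+00,  7.0000e-03,
       -0.0000e+00]), 'eef_pos': array([ 0.287, -0.611,  0.226]), 'ee_rot': array([ 3.14 , -0.   , -2.703]), 'force': array([-0.289, -0.486, -0.388]), 'moment': array([-0.011, -0.006, -0.006]), 'width': np.float64(0.088)}
scene 363.65335702343026 363.65335702343026 258.3605942909299 190.76307557698215 ['img', 'range_z', 'fx', 'fy', 'cx', 'cy', 'extrinsics']
[[ 0.713 -0.701  0.014 -0.356]
 [ 0.27   0.294  0.917 -0.265]
 [-0.647 -0.65   0.399 -1.14 ]
 [ 0.     0.     0.     1.   ]]
side 370.78038074033066 370.78038074033066 260.21848580946283 185.01082964051716 ['img', 'range_z', 'fx', 'fy', 'cx', 'cy', 'extrinsics']
[[ 0.619  0.785 -0.013 -0.314]
 [-0.593  0.478  0.649  0.219]
 [ 0.516 -0.394  0.761 -1.531]
 [ 0.     0.     0.     1.   ]]
wrist 315.21528309960564 315.21528309960564 246.32213390786475 191.16815518459856 ['img', 'range_z', 'fx', 'fy', 'cx', 'cy', 'tool_from_camera']
[[-0.     0.97   0.244  0.065]
 [ 1.     0.     0.001  0.   ]
 [ 0.001  0.244 -0.97  -0.158]
 [ 0.     0.     0.     1.   ]]
```

View pics/scene0.png

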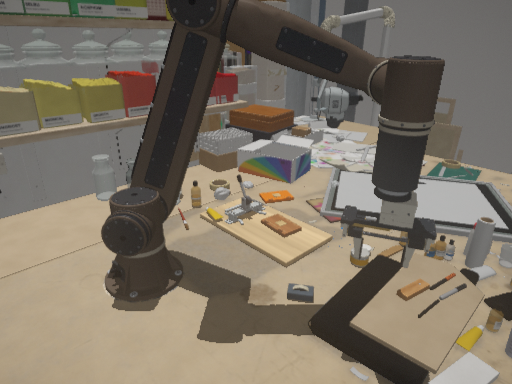

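View pics/side0.png

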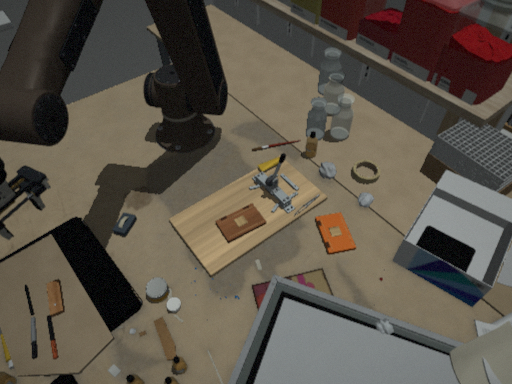

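View pics/wrist0.png

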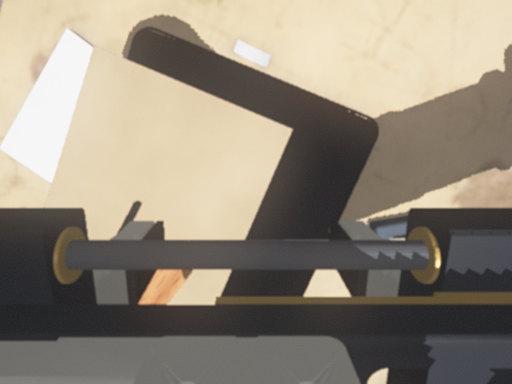

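The side view shows the board at about (248,215), the brown wooden lid with a pale patch at (241,222), and the bridge with its raised lever at (275,180). Candidates for the lid are the brown plate on the board, side (241,222) / scene (281,225), and the orange plate on the bench, side (335,232) / scene (277,197). I choose the brown one on the board and check it in close crops.

```bash
cat >h.py <<'E'
import numpy as np,cv2,pickle
def c2w(f):return np.linalg.inv(f["extrinsics"])
def ray(f,u,v,T=None):
    T=c2w(f) if T is None else T
    d=np.array([(u-f["cx"])/f["fx"],-(v-f["cy"])/f["fy"],-1.]);return T[:3,3],T[:3,:3]@d
def onz(f,u,v,z,T=None):
    o,d=ray(f,u,v,T);return o+d*(z-o[2])/d[2]
def proj(f,P,T=None):
    E=f["extrinsics"] if T is None else np.linalg.inv(T)
    p=E[:3,:3]@np.asarray(P)+E[:3,3];return f["cx"]+f["fx"]*p[0]/-p[2],f["cy"]-f["fy"]*p[1]/-p[2]
def crop(f,x0,y0,x1,y1,k,name):
    c=cv2.cvtColor(f["img"],cv2.COLOR_RGB2BGR)[y0:y1,x0:x1]
    cv2.imwrite("pics/"+name,cv2.resize(c,None,fx=k,fy=k,interpolation=cv2.INTER_CUBIC))
E
python3 - <<'E'
from h import *
s,d=pickle.load(open("f0.pkl","rb"))
crop(d["side"],165,140,365,280,4,"side0c.png")
crop(d["scene"],190,165,340,265,5,"scene0c.png")
E
```

```text
(no output)
```

View pics/side0c.png

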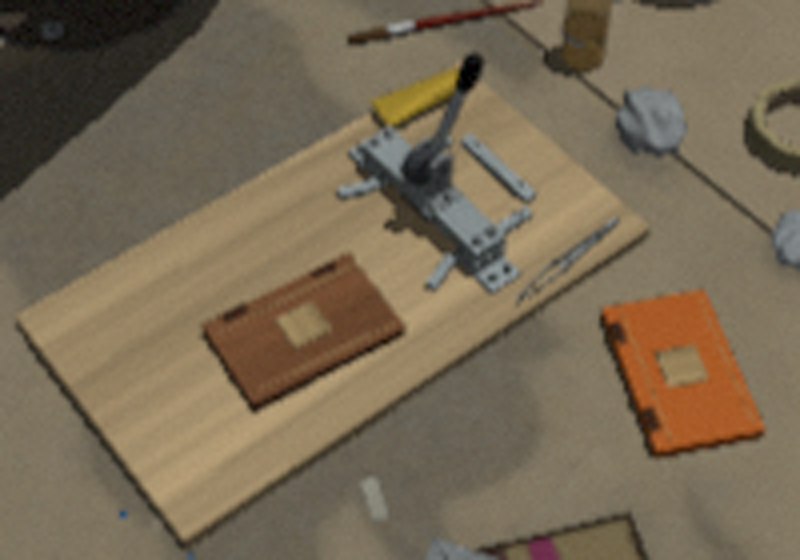

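View pics/scene0c.png

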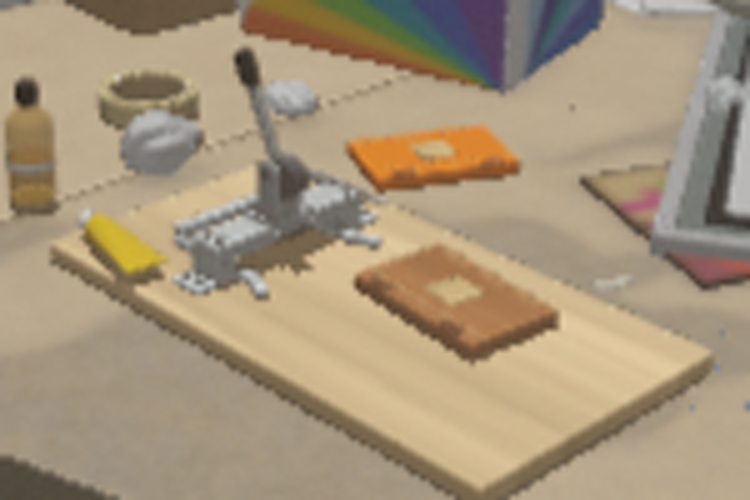

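The crops confirm it: the brown wood-grain plate with the pale patch lies on the board. The orange one off the board is the decoy. Next I measure the press and the lid.

```bash
cat >>h.py <<'E'
def pix2plane(f,M,z,T=None):
    T=c2w(f) if T is None else T
    v,u=np.nonzero(M);d=np.stack([(u-f["cx"])/f["fx"],-(v-f["cy"])/f["fy"],-np.ones(len(u))],1)@T[:3,:3].T
    return T[:3,3]+d*((z-T[2,3])/d[:,2])[:,None]
def big(M):
    n,l,st,c=cv2.connectedComponentsWithStats(M.astype(np.uint8));i=1+np.argmax(st[1:,4]);return l==i
E
python3 - <<'E'
from h import *
s,d=pickle.load(open("f0.pkl","rb"))
f=d["side"]
C=[(20,318),(185,541),(648,230)]
for n,k,ox,oy,C in(("side",4,165,140,[(20,318),(185,543),(650,231),(487,88)]),("scene",5,190,165,[(50,245),(480,490),(712,352)])):
    f=d[n];P=np.array([onz(f,ox+a/k,oy+b/k,.018) for a,b in C]);print(n,P.round(4).tolist(),np.linalg.norm(np.diff(P,axis=0),axis=1))
    hsv=cv2.cvtColor(f["img"],cv2.COLOR_RGB2HSV)
    for name,(a,b) in {"lid":((223,275),(195,245))[::1] and (("side" in n) and (229,225) or (272,223)),}.items():
        print(name,hsv[b,a])
    # lid mask
    x0,y0,x1,y1=(205,195,275,250) if n=="side" else (255,210,310,240)
    M=np.zeros(hsv.shape[:2],bool);h=hsv[y0:y1,x0:x1].astype(int)
    # print sample
    print("board",hsv[(255,205) if 0 else ((230,190) if n=="side" else (240,280))])
    M[y0:y1,x0:x1]=(h[...,0]<14)&(h[...,1]>95)
    M=big(M);M=cv2.morphologyEx(M.astype(np.uint8),cv2.MORPH_CLOSE,np.ones((9,9)))
    P=pix2plane(f,M,.030)[:,:2]
    r=cv2.minAreaRect((P*1000).astype(np.float32));print(M.sum(),r)
    o=cv2.cvtColor(f["img"],cv2.COLOR_RGB2BGR);o[M>0]=(0,255,0);cv2.imwrite(f"pics/m_{n}.png",cv2.resize(o[y0-10:y1+10,x0-10:x1+10],None,fx=6,fy=6,interpolation=0))
E
```

```text
side [[0.3661, -0.2678, 0.018], [0.6204, -0.2726, 0.018], [0.6257, 0.2009, 0.018], [0.4089, 0.2038, 0.018]] [0.25435149 0.4734989  0.21679638]
lid [ 13 148 114]
board [ 19  90 153]
994 ((525.961181640625, -96.46803283691406), (138.80441284179688, 92.83020782470703), 82.98274230957031)
scene [[0.3563, 0.1952, 0.018], [0.3532, -0.2769, 0.018], [0.6108, -0.2782, 0.018]] [0.47213663 0.25758686]
lid [ 15 128 180]
board [ 19  83 200]
25 ((486.2642517089844, -60.76823425292969), (52.508018493652344, 14.222471237182617), 70.60867309570312)
```

View pics/m_side.png

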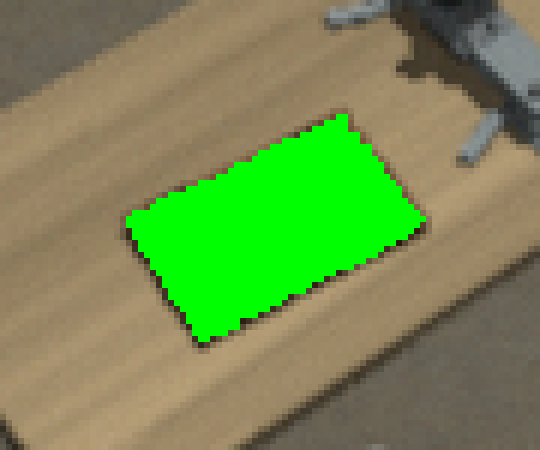

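```bash
python3 -m inch '0 -.3 .25 -.377 0 0 .1; 0 -.835 .668 -.377 0 0 .418; 0 -.835 .668 -.377 0 0 .418; 0 -.835 .668 -.377 0 0 .418; 0 -.835 .668 -.377 0 0 .418; 0 -.835 .668 -.377 0 0 .418; 0 -.835 .668 -.377 0 0 .418; 0 -.835 .668 -.377 0 0 .418; 0 -.835 .668 -.377 0 0 .418; 0 -.835 .668 -.377 0 0 .418'
```

```text
t: 1.15
eef_pos: [0.428, -0.3234, 0.3392]
ee_rot: [3.141, -0.001, -3.141]
force: [0.5, -0.4, 0.8]
width: 0.0874
```

```bash
python3 -m inch '0 -.473 .961 0 0 0 0; 0 -.473 .961 0 0 0 0; 0 -.473 .961 0 0 0 0; 0 -.473 .961 0 0 0 0; 0 -.473 .961 0 0 0 0; 0 -.473 .961 0 0 0 0; 0 -.473 .961 0 0 0 0; 0 -.473 .961 0 0 0 0; 0 -.473 .961 0 0 0 0; 0 -.473 .961 0 0 0 0'
cat >>h.py <<'E'
from scipy.spatial.transform import Rotation as R
def grab(name):
    from station import arm
    s=arm.get_state();f=arm.grab_frame(name)
    if name=="wrist":
        T=np.eye(4);T[:3,:3]=R.from_euler("xyz",s["ee_rot"]).as_matrix();T[:3,3]=s["eef_pos"]
        f["extrinsics"]=np.linalg.inv(T@f["tool_from_camera"])
    return s,f
E
python3 - <<'E'
from h import *
s,f=grab("wrist");pickle.dump((s,f),open("f1.pkl","wb"))
print(s["eef_pos"],s["ee_rot"],s["t"])
crop(f,0,0,512,384,1.5,"wrist1.png")
E
```

```text
t: 2.15
eef_pos: [0.5696, -0.0363, 0.3394]
ee_rot: [-3.141, -0.001, 3.141]
force: [-1.1, -0.1, 0.4]
width: 0.0877
[ 0.56957947 -0.03629686  0.33942604] [-3.14128811e+00 -6.18052785e-04  3.14084544e+00] 2.15
```

View pics/wrist1.png

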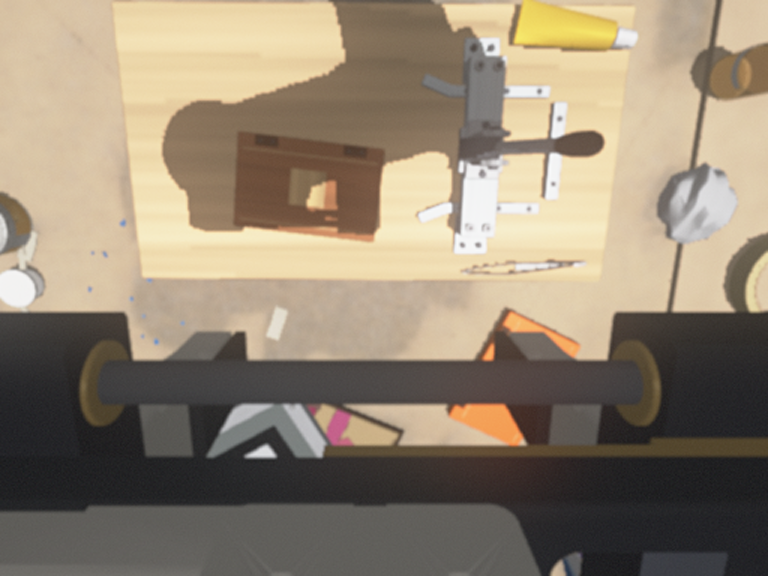

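The wrist view (1.5x) shows the board with corners near (113,2), (635,4), (601,279) and (143,279). The lid has corners near (238,131), (384,150), (373,241) and (234,223), and the end stop is at (556,150). I compute poses from these.

```bash
python3 - <<'E'
from h import *
s,f=pickle.load(open("f1.pkl","rb"))
crop(f,60,0,270,195,3.8,"w1a.png");crop(f,260,0,440,195,4,"w1b.png")
E
```

```text
(no output)
```

View pics/w1a.png

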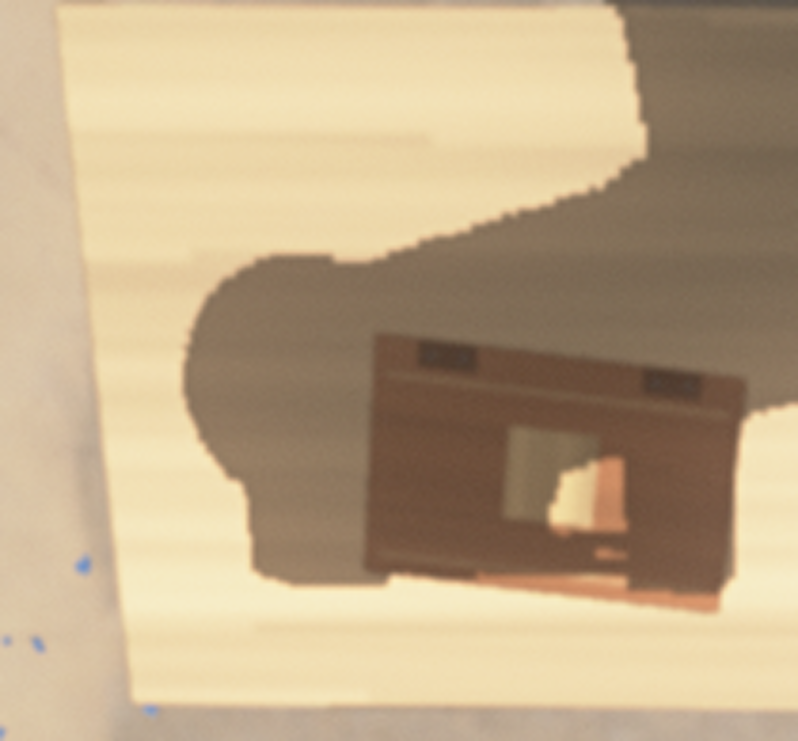

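View pics/w1b.png

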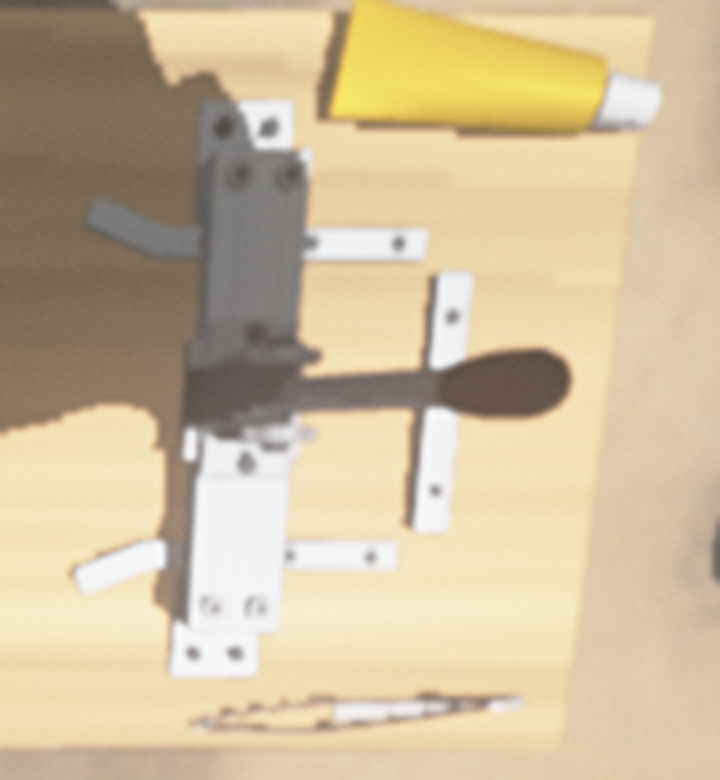

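```bash
python3 - <<'E'
from h import *
s,f=pickle.load(open("f1.pkl","rb"))
A=lambda p:(p[0]/3.8+60,p[1]/3.8); B=lambda p:(p[0]/4+260,p[1]/4)
w=lambda p,z:onz(f,*p,z)[:2]
bc=np.array([w(A((57,5)),.018),w(A((132,705)),.018),w(B((558,750)),.018),w(B((652,14)),.018)])
print("board",bc.round(4).tolist(),np.linalg.norm(np.roll(bc,-1,0)-bc,axis=1))
ex=(bc[3]+bc[2]-bc[0]-bc[1]);yaw=np.arctan2(ex[1],ex[0]);c=bc.mean(0);print("press",c,yaw)
Rm=np.array([[np.cos(yaw),-np.sin(yaw)],[np.sin(yaw),np.cos(yaw)]])
P=lambda p:(p-c)@Rm
lc=np.array([w(A(q),.032) for q in((376,332),(746,380),(720,612),(363,570))])
print("lid",lc.mean(0),np.linalg.norm(np.roll(lc,-1,0)-lc,axis=1),"press:",P(lc).round(4).tolist(),P(lc.mean(0)))
e=lc[1]+lc[2]-lc[0]-lc[3];print("lidyaw rel",np.arctan2(e[1],e[0])-yaw)
for n,q,z in(("stop",(436,274),.027),("stop",(413,530),.027),("barTL",(215,150),.0525),("barTR",(308,150),.0525),("barBL",(188,628),.0525),("barBR",(276,632),.0525),("railend",(427,230),.026),("railend2",(397,568),.026)):
    print(n,P(w(B(q),z)).round(4))
pickle.dump((c,yaw),open("press.pkl","wb"))
E
```

```text
board [[0.358, -0.2696], [0.6157, -0.2732], [0.6192, 0.203], [0.3613, 0.2047]] [0.25769646 0.47618093 0.2579075  0.47433406]
press [ 0.48856752 -0.03374593] 1.5636483243716042
lid [ 0.52322237 -0.09574327] [0.13812855 0.0877628  0.13952809 0.08862565] press: [[-0.1255, 0.0168], [0.0117, 0.0006], [0.0027, -0.0867], [-0.1359, -0.0712]] [-0.06174805 -0.03509712]
lidyaw rel -0.11466118878710563
stop [0.1691 0.0442]
stop [ 0.1696 -0.0441]
barTL [0.0845 0.0782]
barTR [0.1146 0.0784]
barBL [ 0.084  -0.0773]
barBR [ 0.1152 -0.0785]
railend [0.1649 0.0587]
railend2 [ 0.1654 -0.0581]
```

```bash
python3 -m inch '.1 -.099 -.2 .1 0 0 .007; .1 -.099 -.2 .3 0 0 .007; .1 -.099 -.2 .5 0 0 .007; .1 -.099 -.2 .7 0 0 .007; .1 -.099 -.2 .85 0 0 .007; .1 -.099 -.2 .95 0 0 .007; .1 -.099 -.2 .95 0 0 .007; .1 -.099 -.2 .95 0 0 .007; .1 -.099 -.2 .95 0 0 .007; .1 -.099 -.2 .95 0 0 .007'
python3 - <<'E'
from h import *
for n,b in(("side",(165,140,365,290,4)),("scene",(190,165,340,265,5))):
    s,f=grab(n);crop(f,*b,n+"2.png")
E
```

```text
t: 3.2
eef_pos: [0.6011, -0.0951, 0.0568]
ee_rot: [3.141, 0.003, 3.135]
force: [-0.0, -0.5, 0.1]
width: 0.0788
```

View pics/side2.png

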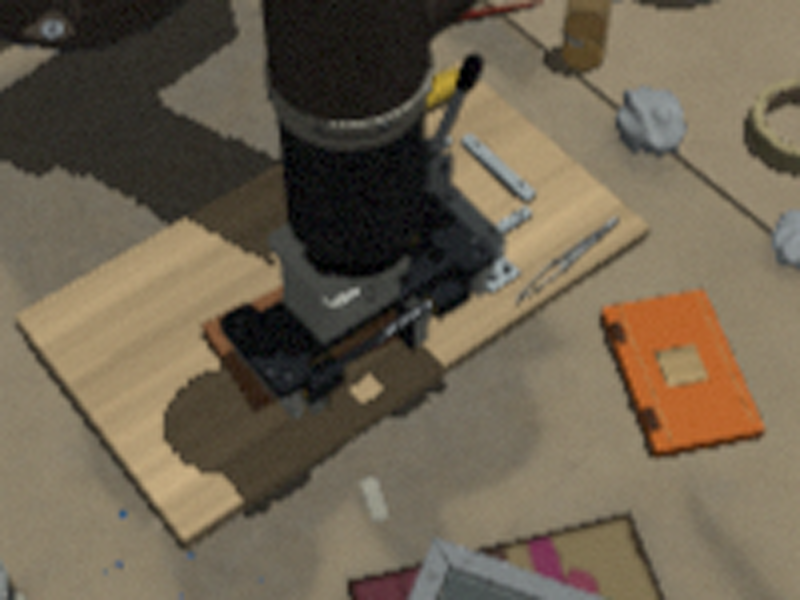

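View pics/scene2.png

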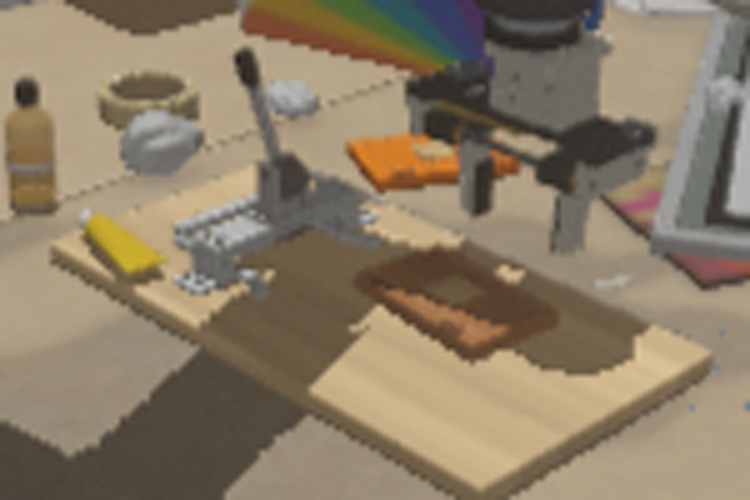

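```bash
python3 -m inch '.1 0 0 .06 0 0 0; .1 0 0 .105 0 0 0; .1 0 0 .105 0 0 0; .1 0 0 .105 0 0 0'; python3 -m inch '.1 .02 0 0 0 0 0; .1 .04 0 0 0 0 0; .1 .06 0 0 0 0 0; .1 .08 0 0 0 0 0; .1 .1 0 0 0 0 0; .1 .12 0 0 0 0 0; .1 .14 0 0 0 0 0; .1 .155 0 0 0 0 0; .1 .17 0 0 0 0 0;  .1 .18 0 0 0 0 0; .1 .188 0 0 0 0 0; .1 .188 0 0 0 0 0'
```

```text
t: 3.7
eef_pos: [0.5997, -0.0948, 0.0233]
ee_rot: [-3.141, -0.0, 3.136]
force: [-0.0, 0.4, -0.1]
width: 0.0792
t: 4.9
eef_pos: [0.5429, -0.0944, 0.0231]
ee_rot: [-3.142, -0.001, 3.135]
force: [1.1, -0.3, 1.0]
width: 0.0788
```

```bash
python3 -m inch '.1 -.06 0 0 0 0 0; .1 -.06 0 -.1 0 0 0; .1 -.06 0 -.25 0 0 0; .1 -.06 0 -.42 0 0 0; .1 -.09 0 -.6 0 0 0; .1 -.09 0 -.8 0 0 0; .1 -.09 0 -1 0 0 0; .1 -.09 0 -1 0 0 0; .1 -.09 0 -1 0 0 0; .1 -.09 0 -1 0 0 0'
python3 - <<'E'
from h import *
s,f=grab("wrist");pickle.dump((s,f),open("f3.pkl","wb"));print(s["eef_pos"])
crop(f,60,0,460,210,2,"w3.png")
E
```

```text
t: 5.9
eef_pos: [0.5697, -0.0943, 0.3227]
ee_rot: [3.141, -0.001, 3.135]
force: [-0.2, -0.6, -0.8]
width: 0.0787
[ 0.56974623 -0.09434004  0.32269865]
```

View pics/w3.png

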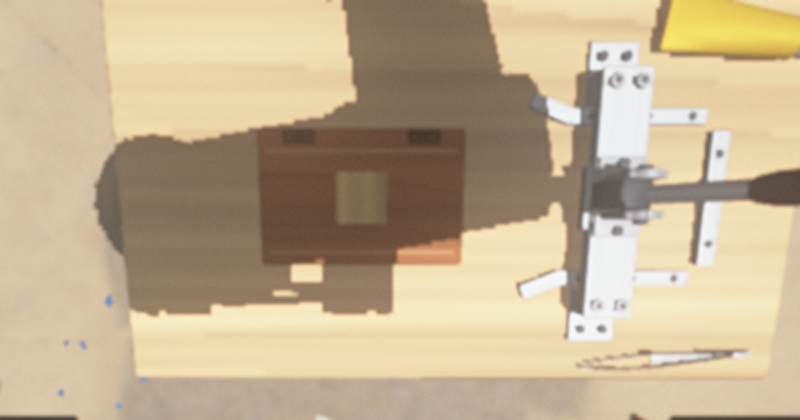

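The lid is now square to the board, with corners at 2x near (257,128), (465,128), (461,264) and (263,263).

```bash
cat >>h.py <<'E'
c,yaw=(np.array([0.48857,-0.03375]),1.56365)
Rm=np.array([[np.cos(yaw),-np.sin(yaw)],[np.sin(yaw),np.cos(yaw)]])
toP=lambda p:(np.asarray(p)[...,:2]-c)@Rm
toW=lambda p:c+np.asarray(p)@Rm.T
E
python3 - <<'E'
from h import *
s,f=pickle.load(open("f3.pkl","rb"))
lc=np.array([onz(f,u/2+60,v/2,.032)[:2] for u,v in((257,128),(465,128),(461,264),(263,263))])
print(toP(lc).round(4).tolist(),toP(lc.mean(0)))
e=lc[1]+lc[2]-lc[0]-lc[3];print(np.arctan2(e[1],e[0])-yaw)
print(toP(s["eef_pos"]),toW([-.16,0]),toW([.0205,0]))
for q in ((720,131),(693,264)): print("stop",toP(onz(f,q[0]/2+60,q[1]/2,.027)))
E
```

```text
[[-0.1368, 0.0455], [0.0018, 0.0456], [0.0022, -0.0437], [-0.1365, -0.043]] [-0.06735538  0.00110208]
-0.0020315355292415127
[-0.06000838 -0.08160715] [ 0.4874266  -0.19374591] [ 0.4887165  -0.01325052]
stop [0.17450358 0.04444926]
stop [ 0.16726784 -0.043879  ]
```

```bash
python3 - <<'E'
from station import arm
s=arm.get_state();print(s["q"].round(3),s["eef_pos"],s["ee_rot"],s["t"])
E
```

```text
[ 1.740e-01  1.530e-01 -5.100e-02 -1.000e-03 -1.370e+00 -1.751e+00] [ 0.56941737 -0.09440501  0.32170891] [ 3.14117125e+00 -2.60646764e-03  3.13505236e+00] 5.95
```

```bash
python3 -m inch '.3 .272 -.333 .1 0 0 -.14; .3 .272 -.333 .3 0 0 -.28; .3 .272 -.333 .3 0 0 -.42; .3 .272 -.333 .3 0 0 -.56; .3 .272 -.333 .3 0 0 -.7; .3 .272 -.333 .3 0 0 -.84; .3 .272 -.333 .3 0 0 -.98; .3 .272 -.333 .3 0 0 -1; .3 .272 -.333 .3 0 0 -1'; python3 -m inch '.3 0 0 .1 0 0 -.14; .3 0 0 .3 0 0 -.28; .3 0 0 .45 0 0 -.42; .3 0 0 .55 0 0 -.5; .3 0 0 .6 0 0 -.5; .3 0 0 .6 0 0 -.5; .3 0 0 .6 0 0 -.5'
python3 - <<'E'
from h import *
from station import arm
s=arm.get_state();print(toP(s["eef_pos"]),s["eef_pos"],s["ee_rot"]-np.array([0,0,yaw-np.pi]))
for n,b in(("side",(165,140,365,290,4)),("scene",(190,165,340,265,5))):
    s,f=grab(n);crop(f,*b,n+"4.png")
E
```

```text
t: 6.85
eef_pos: [0.4874, -0.1938, 0.2319]
ee_rot: [3.139, -0.001, -2.104]
force: [-1.3, 0.5, 0.2]
width: 0.0612
t: 7.55
eef_pos: [0.4882, -0.194, 0.0532]
ee_rot: [3.141, -0.0, -1.579]
force: [-0.3, -0.2, 0.0]
width: 0.0615
[-0.16021778 -0.00076685] [ 0.48819187 -0.19396917  0.05324585] [ 3.14082432e+00 -2.36045645e-04 -1.07910154e-03]
```

View pics/scene4.png

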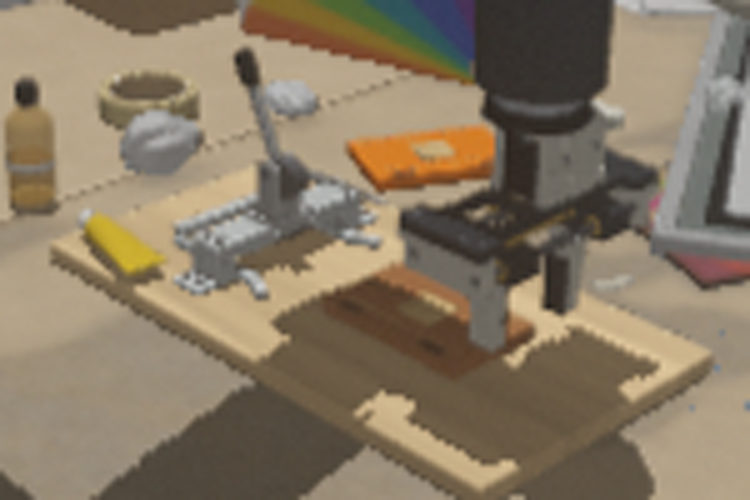

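View pics/side4.png

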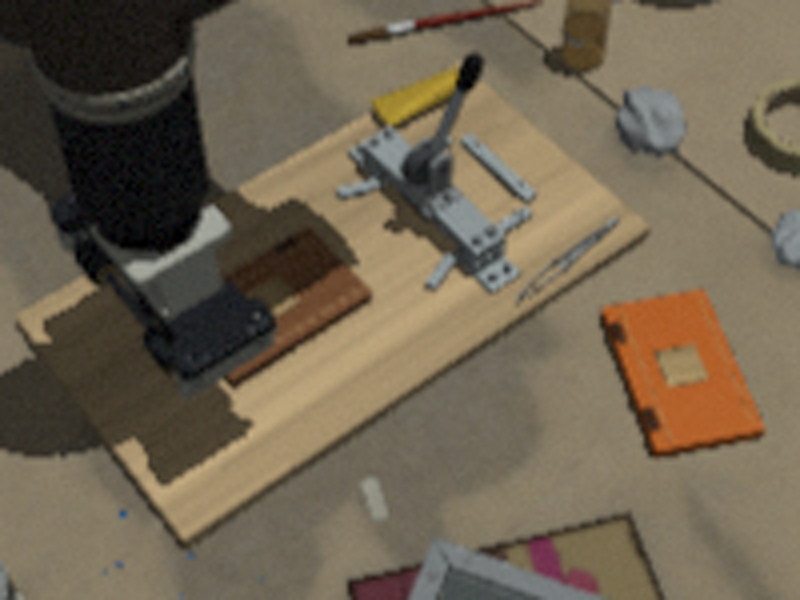

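```bash
python3 -m inch '.3 0 0 .06 0 0 0; .3 0 0 .1 0 0 0; .3 0 0 .1 0 0 0; .3 0 0 .1 0 0 0'; python3 -m inch '.3 -.02 0 0 0 0 0; .3 -.04 0 0 0 0 0; .3 -.06 0 0 0 0 0; .3 -.09 0 0 0 0 0; .3 -.12 0 0 0 0 0; .3 -.15 0 0 0 0 0; .3 -.18 0 0 0 0 0; .3 -.21 0 0 0 0 0; .3 -.24 0 0 0 0 0; .3 -.26 0 0 0 0 0; .3 -.28 0 0 0 0 0; .3 -.28 0 0 0 0 0'
python3 - <<'E'
from h import *
for n,b in(("side",(165,140,365,290,4)),("scene",(190,165,340,265,5))):
    s,f=grab(n);crop(f,*b,n+"5.png")
print(toP(s["eef_pos"]))
E
```

```text
t: 8.05
eef_pos: [0.4883, -0.194, 0.0236]
ee_rot: [-3.142, -0.0, -1.577]
force: [-1.0, 0.1, 0.5]
width: 0.0616
t: 9.25
eef_pos: [0.4886, -0.1092, 0.0231]
ee_rot: [3.142, 0.0, -1.576]
force: [0.0, 0.5, 0.5]
width: 0.0615
[-0.07569612 -0.00056701]
```

View pics/side5.png

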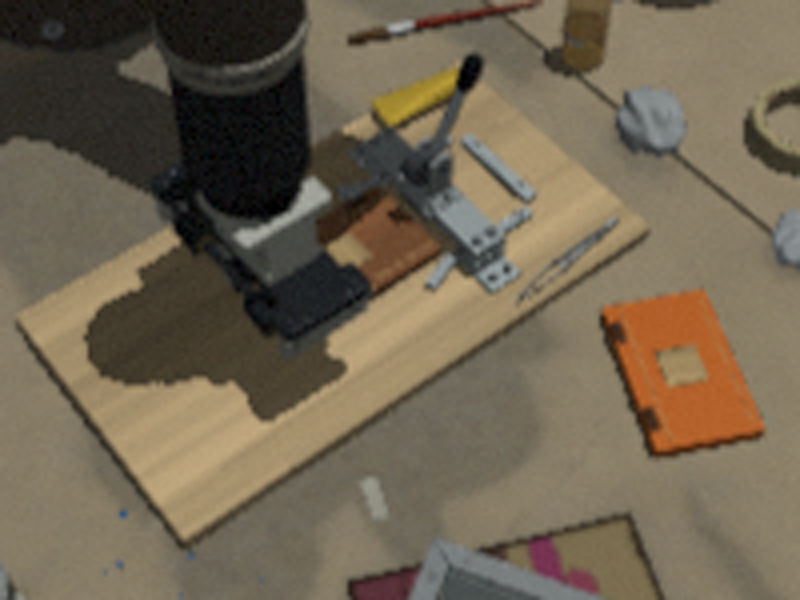

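View pics/scene5.png

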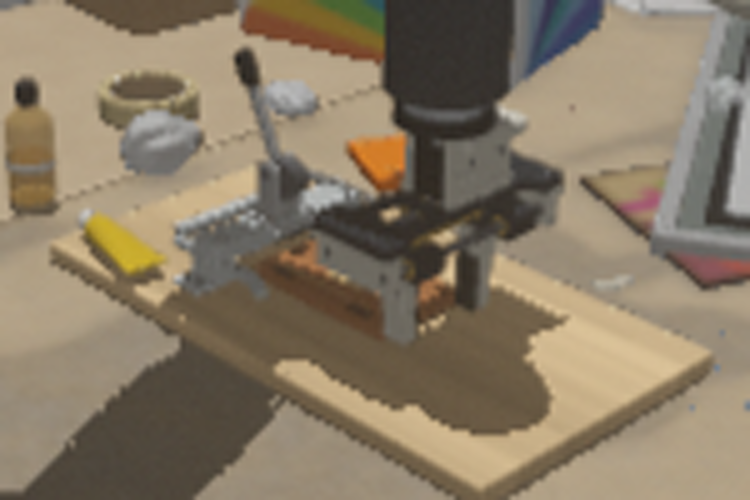

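```bash
python3 -m inch '.3 -.025 0 0 0 0 0; .3 -.05 0 0 0 0 0; .3 -.075 0 0 0 0 0; .3 -.1 0 0 0 0 0; .3 -.125 0 0 0 0 0; .3 -.15 0 0 0 0 0; .3 -.175 0 0 0 0 0; .3 -.2 0 0 0 0 0; .3 -.225 0 0 0 0 0; .3 -.25 0 0 0 0 0; .3 -.275 0 0 0 0 0; .3 -.285 0 0 0 0 0'
```

```text
t: 10.55
eef_pos: [0.4893, -0.0237, 0.0232]
ee_rot: [-3.141, 0.0, -1.577]
force: [-0.5, -0.3, -0.1]
width: 0.0611
```

```bash
python3 -m inch '.3 -.01 0 0 0 0 0; .3 -.02 0 0 0 0 0; .3 -.025 0 0 0 0 0; .3 -.028 0 0 0 0 0; .3 -.031 0 0 0 0 0; .3 -.031 0 0 0 0 0'
```

```text
t: 11.15
eef_pos: [0.4891, -0.0154, 0.0232]
ee_rot: [3.141, -0.0, -1.577]
force: [-0.4, -2.6, 1.2]
width: 0.0612
```

```bash
python3 -m inch '.3 -.003 0 0 0 0 0; .3 -.006 0 0 0 0 0; .3 -.006 0 0 0 0 0'
```

```text
t: 11.45
eef_pos: [0.4888, -0.0151, 0.0232]
ee_rot: [3.14, -0.002, -1.577]
force: [1.9, -14.4, 1.7]
width: 0.0613
```

Contact came on at TCP x = 18.7 mm with 14 N and no further motion, which fits flush against the stop. I back off, rise, and look from above the stop.

```bash
python3 -m inch '.3 .06 0 0 0 0 0; .3 .1 0 0 0 0 0; .3 .1 0 -.1 0 0 0; .3 .1 0 -.25 0 0 0; .3 .1 0 -.42 0 0 0; .3 .1 0 -.6 0 0 0; .6 0 0 -.8 0 0 0; .9 -.15 0 -1 0 0 0; 1 -.3 0 -1 0 0 0; 1 -.45 0 -1 0 0 0; 1 -.6 0 -1 0 0 0; 1 -.6 0 -1 0 0 0'; python3 -m inch '1 0 0 0 0 0 0; 1 0 0 0 0 0 0'
python3 - <<'E'
from h import *
s,f=grab("wrist");pickle.dump((s,f),open("f6.pkl","wb"));print(s["eef_pos"],toP(s["eef_pos"]))
crop(f,100,0,420,230,2.5,"w6.png")
s,f=grab("side");pickle.dump((s,f),open("f6s.pkl","wb"));crop(f,210,145,340,240,6,"side6.png")
E
```

```text
t: 12.65
eef_pos: [0.4903, 0.1702, 0.3236]
ee_rot: [-3.141, 0.002, -1.575]
force: [0.5, -0.3, 0.1]
width: 0.019
t: 12.85
eef_pos: [0.4901, 0.1667, 0.3228]
ee_rot: [3.141, -0.0, -1.576]
force: [0.3, 0.2, 0.2]
width: 0.0038
[0.49014231 0.1667304  0.32278258] [ 2.00486518e-01 -1.39580404e-04]
```

View pics/w6.png

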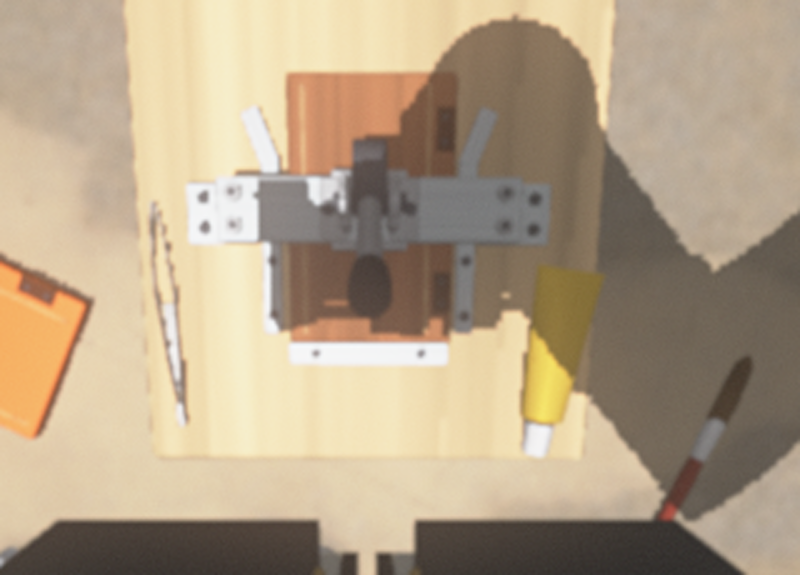

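View pics/side6.png

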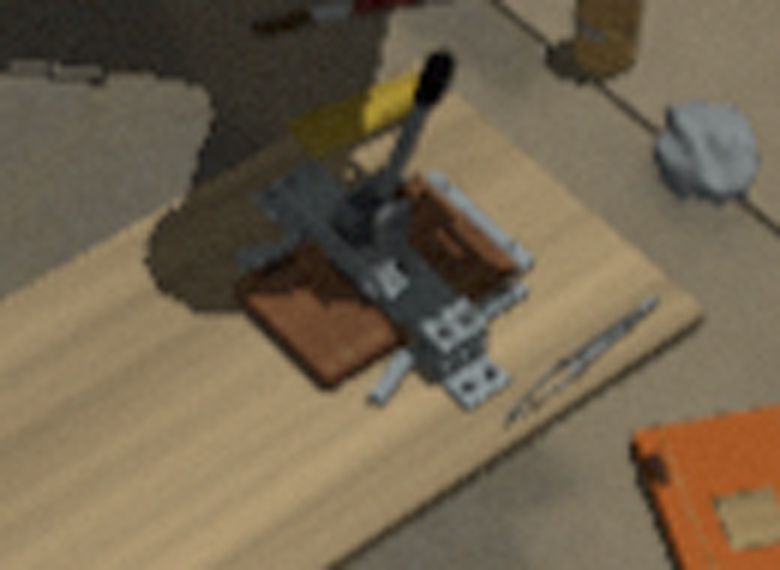

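The wrist view shows the lid's far edge on the end-stop strip across its full width (y≈341, x 290 to 449) with no gap. The raised lever's grip is at (370,285).

```bash
python3 - <<'E'
from h import *
s,f=pickle.load(open("f6.pkl","rb"));_,g=pickle.load(open("f6s.pkl","rb"))
for n,(u,v),z in(("rear",(288,73),.032),("rear",(457,73),.032),("stopL",(289,342),.027),("stopR",(449,342),.027)):
    print(n,toP(onz(f,u/2.5+100,v/2.5,z)).round(4))
def tri(a,b):
    (o1,d1),(o2,d2)=a,b;t=np.linalg.lstsq(np.stack([d1,-d2],1),o2-o1,rcond=None)[0]
    p,q=o1+d1*t[0],o2+d2*t[1];return (p+q)/2,np.linalg.norm(p-q)
p,e=tri(ray(f,248,114),ray(g,210+436/6,145+78/6));print(toP(p),p[2],e)
x=toP(p)[0]-.1;print("theta",np.arctan2(p[2]-.092,x),np.hypot(x,p[2]-.092))
for th in(1.15,1.0,.9): print(th, proj(g,[*toW([.1+.085*np.cos(th),0]),.092+.085*np.sin(th)]), proj(f,[*toW([.1+.085*np.cos(th),0]),.092+.085*np.sin(th)]))
# path
for th in(1.15,.95,.75,.55,.35,.2,.1,0,-.03):
    n=np.array([-np.sin(th),np.cos(th)]);q=np.array([.1,.092])+.083*np.array([np.cos(th),np.sin(th)])+(.0085+.0105*np.sin(th))*n
    print(th,q.round(4))
E
```

```text
rear [ 0.0312 -0.0408]
rear [0.031  0.0471]
stopL [ 0.1698 -0.0438]
stopR [0.1697 0.0472]
[ 1.39079418e-01 -1.23108218e-04] 0.16581773645425932 0.004450777079880388
theta 1.0839030242214274 0.08352400318722251
1.15 (np.float64(280.94579960123207), np.float64(157.72646625030666)) (np.float64(246.60407732476648), np.float64(111.11187722439497))
1.0 (np.float64(283.5523408242565), np.float64(157.50661156944912)) (np.float64(246.57355032482735), np.float64(122.87662155296184))
0.9 (np.float64(285.12650885782824), np.float64(157.63411765156573)) (np.float64(246.5537958309861), np.float64(129.7479238022986))
1.15 [0.1174 0.1751]
0.95 [0.1344 0.1694]
0.75 [0.1501 0.16  ]
0.55 [0.1634 0.1473]
0.35 [0.1738 0.1318]
0.2 [0.1792 0.1189]
0.1 [0.1816 0.1098]
0 [0.183  0.1005]
-0.03 [0.1832 0.0977]
```

```bash
python3 -m inch '1 .16 0 .05 0 0 0; 1 .3 0 .15 0 0 0; 1 .318 0 .276 0 0 0; 1 .318 0 .276 0 0 0; 1 .3 0 .4 0 0 0; 1 .285 0 .493 0 0 0; 1 .285 0 .493 0 0 0; 1 .285 0 .493 0 0 0'
python3 - <<'E'
from h import *
s,f=grab("side");print(s["eef_pos"],toP(s["eef_pos"]),s["width"]);crop(f,210,125,340,220,6,"side7.png")
s,f=grab("scene");crop(f,190,125,340,235,5,"scene7.png")
E
```

```text
t: 13.75
eef_pos: [0.4908, 0.0814, 0.177]
ee_rot: [-3.141, -0.0, -1.576]
force: [0.6, 1.1, 0.5]
width: 0.0008
[0.49081878 0.0814472  0.17701598] [ 0.11521033 -0.00142549] 0.0008418902139208295
```

View pics/side7.png

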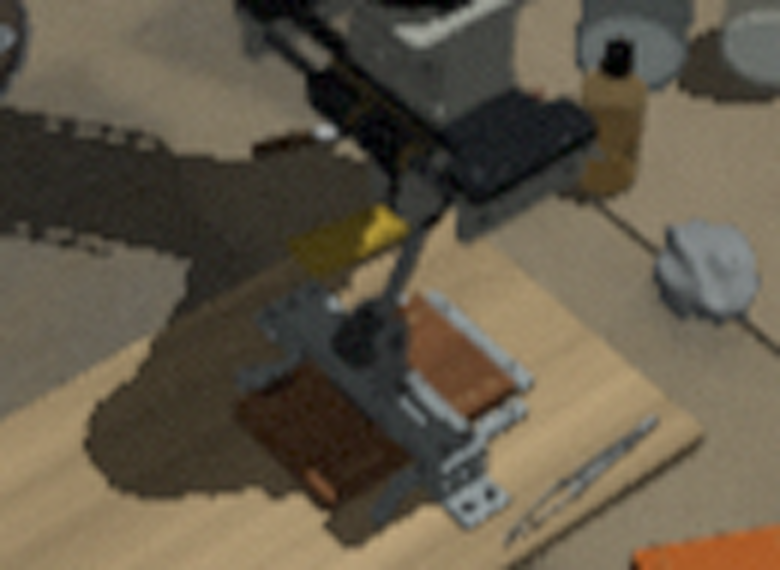

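View pics/scene7.png

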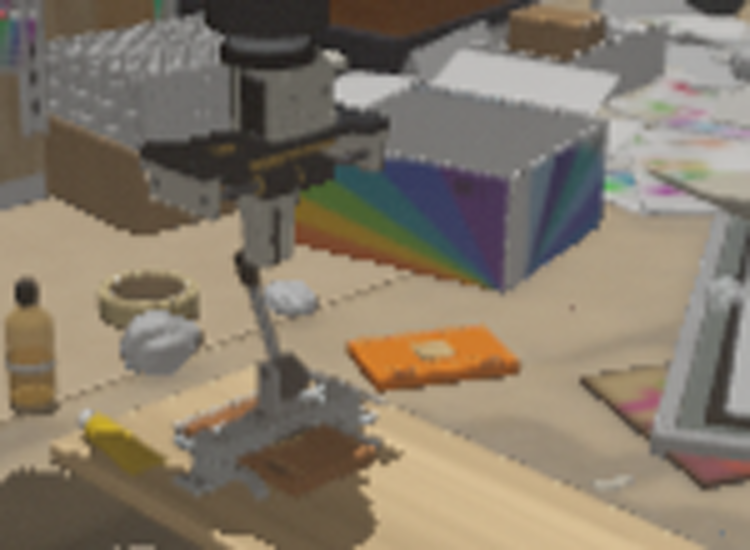

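```bash
python3 -m inch '1 0 0 .02 0 0 0; 1 0 0 .04 0 0 0; 1 0 0 .04 0 0 0'; python3 -m inch '1 -.028 0 -.002 0 0 0; 1 -.055 0 -.006 0 0 0; 1 -.08 0 .008 0 0 0; 1 -.105 0 .021 0 0 0; 1 -.127 0 .04 0 0 0; 1 -.147 0 .061 0 0 0; 1 -.164 0 .085 0 0 0; 1 -.18 0 .11 0 0 0; 1 -.18 0 .11 0 0 0'
python3 - <<'E'
from h import *
s,f=grab("side");print(s["eef_pos"],toP(s["eef_pos"]),s["force"],s["moment"]);crop(f,210,125,340,220,6,"side8.png")
E
```

```text
t: 14.15
eef_pos: [0.4894, 0.081, 0.1627]
ee_rot: [3.141, -0.0, -1.577]
force: [-0.1, -0.0, 0.5]
width: 0.0002
t: 15.05
eef_pos: [0.4898, 0.1356, 0.129]
ee_rot: [3.14, -0.0, -1.577]
force: [0.3, -0.3, -0.1]
width: 0.0002
[0.48981717 0.13564207 0.12900364] [ 1.69396659e-01 -3.66158548e-05] [ 0.34703167 -0.33233929 -0.05372183] [-0.01565954  0.10786831  0.02097976]
```

View pics/side8.png

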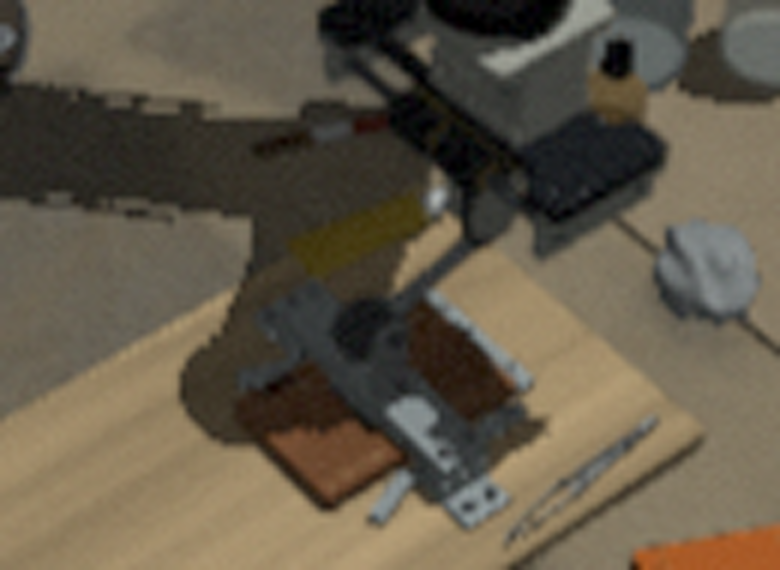

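```bash
python3 -m inch '1 -.009 0 .02 0 0 0; 1 -.017 0 .04 0 0 0; 1 -.021 0 .055 0 0 0; 1 -.025 0 .069 0 0 0; 1 -.028 0 .085 0 0 0; 1 -.03 0 .092 0 0 0; 1 -.03 0 .092 0 0 0'
```

```text
t: 15.8
eef_pos: [0.4901, 0.1442, 0.1023]
ee_rot: [3.141, -0.0, -1.577]
force: [0.0, -0.1, 0.3]
width: 0.0006
```

```bash
python3 -m inch '1 0 0 .005 0 0 0; 1 0 0 .01 0 0 0; 1 0 0 .01 0 0 0'
```

```text
t: 16.1
eef_pos: [0.4904, 0.1444, 0.1002]
ee_rot: [-3.141, 0.0, -1.577]
force: [-2.9, 1.3, 6.6]
width: 0.0005
```

```bash
python3 -m inch '1 0 0 .004 0 0 0; 1 0 0 .004 0 0 0'
```

```text
t: 16.3
eef_pos: [0.4905, 0.1444, 0.0997]
ee_rot: [-3.141, 0.0, -1.577]
force: [-5.3, -0.5, 13.7]
width: 0.0005
```

```bash
python3 -m inch '1 0 0 .005 0 0 0; 1 0 0 .005 0 0 0'
```

```text
t: 16.5
eef_pos: [0.4907, 0.1444, 0.0992]
ee_rot: [-3.14, 0.001, -1.576]
force: [-9.1, 0.1, 23.7]
width: 0.0003
```

```bash
python3 -m inch '1 0 0 -.05 0 0 0; 1 0 0 -.15 0 0 0; 1 0 0 -.3 0 0 0; 1 -.05 0 -.45 0 0 0; 1 -.08 0 -.6 0 0 0; 1 -.08 0 -.74 0 0 0; 1 -.08 0 -.74 0 0 0; 1 -.08 0 -.74 0 0 0; 1 -.08 0 -.74 0 0 0'
python3 - <<'E'
from h import *
s,f=grab("wrist");pickle.dump((s,f),open("f9.pkl","wb"));print(s["eef_pos"],toP(s["eef_pos"]))
crop(f,100,0,420,230,2.5,"w9.png")
s,f=grab("side");pickle.dump((s,f),open("f9s.pkl","wb"));crop(f,165,125,365,275,4,"side9.png")
s,f=grab("scene");crop(f,190,125,340,275,5,"scene9.png")
E
```

```text
t: 17.4
eef_pos: [0.4898, 0.168, 0.3178]
ee_rot: [3.14, -0.0, -1.577]
force: [-0.2, 0.4, -0.9]
width: 0.0005
[0.48977994 0.16795159 0.31782499] [0.20170508 0.00023151]
```

View pics/w9.png

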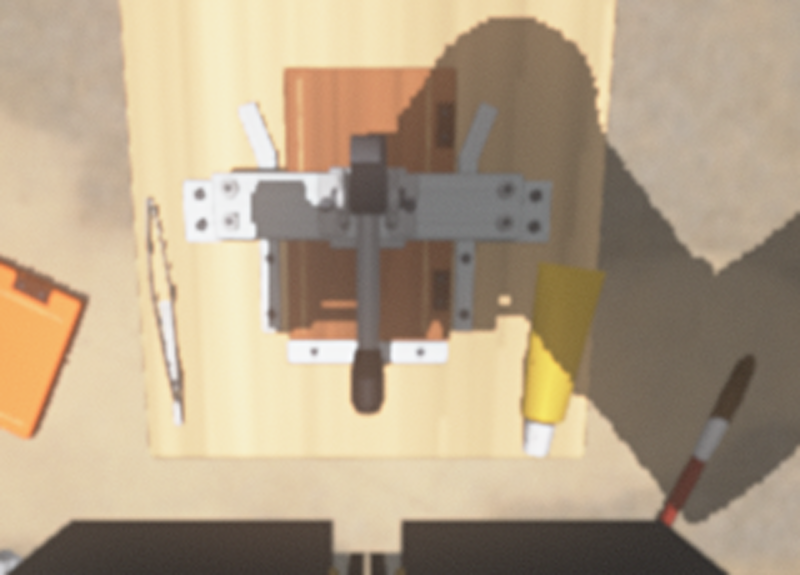

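View pics/side9.png

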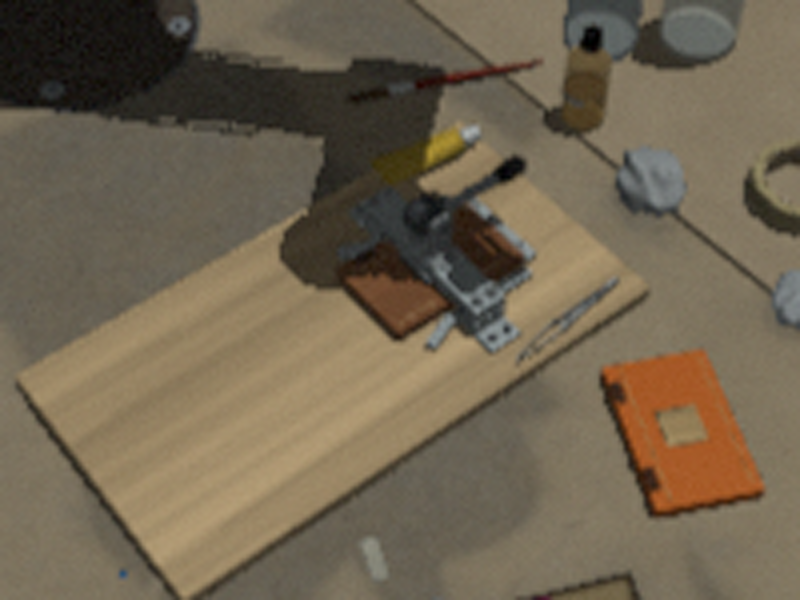

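View pics/scene9.png

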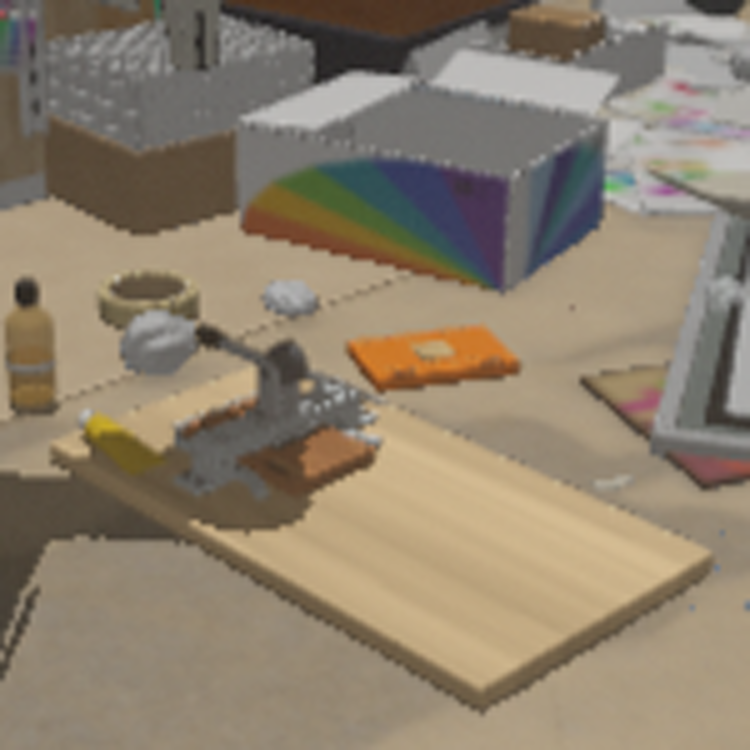

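```bash
python3 - <<'E'
from h import *
s,f=pickle.load(open("f9.pkl","rb"));_,g=pickle.load(open("f9s.pkl","rb"))
for th in(0,.05,.1,.2):
    P=lambda r:[*toW([.1+r*np.cos(th),0]),.092+r*np.sin(th)]
    a=np.array(proj(f,P(.101)));b=np.array(proj(g,P(.101)));e=np.array(proj(g,P(.085)))
    print(th,(a-[100,0])*2.5,(b-[165,125])*4,(e-[165,125])*4)
for q in((285,67),(456,67)): print("rear",toP(onz(f,q[0]/2.5+100,q[1]/2.5,.032)))
for q in((289,341),(448,341)): print("stop",toP(onz(f,q[0]/2.5+100,q[1]/2.5,.027)))
E
```

```text
0 [364.88825239 414.66357794] [520.33715619 160.25129305] [506.24351964 168.71628029]
0.05 [364.8931222  416.12496164] [520.5727176  156.25318959] [506.40616018 165.35847986]
0.1 [364.89819361 417.10033218] [520.58651459 152.37371587] [506.38020548 162.1048135 ]
0.2 [364.90892785 417.50646493] [519.94075913 145.01093644] [505.7571369  155.94356546]
rear [ 0.03065692 -0.04101311]
rear [0.03058428 0.04679008]
stop [ 0.16999482 -0.04266582]
stop [0.16996545 0.04679457]
```

```bash
python3 -c "
from station import arm
print(arm.job_done())"
```

```text
the job is handed in; nothing more can be done
None
```

I pushed the wooden lid home against the end stop and pressed the cam lever fully down. The job is handed in after about 17.5 s, and no verdict was reported.

**How it went:**
- I squared the lid with a two-finger push on its long side.
- I then pushed it from behind, between the rails and under the bridge, until the push force rose to 14 N with no further movement.
- With the fingers shut, I pressed the lever down along its arc to a hard stop at about 24 N. The arm then moved clear.

**Last checks:**
- **Lid:** no gap shows at the end stop. The lid's rear edge reads x = 30.6 mm in the press frame (nominal 30, within picking error), and it is square to the stop.
- **Lever:** in the wrist and side views it matches level (0 rad) to about 0.05 rad.
- **Other objects:** the tube, tweezers, bottle and orange look-alike lid look unmoved. The paper weight was not in the final pictures; the arm never went near it.
- **Disagreements:** the fixed cameras gave the board's position up to about 9 mm apart, so I used the wrist camera, which agreed with the known press dimensions to about 1 mm. The lid touched the stop about 2 mm earlier than the 19 mm pad width predicts. The earlier side push gave a similar offset, so I put that down to the fingers being wider than the pads.
- **Not checked:** the pad's pressure on the patch could not be seen directly; I infer it from the level lever.

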